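# Free the clipped drip dish from the biscuit box and slide it under the samovar tap

### The job

The blue drip dish is nested in the yellow biscuit box, and the spring clip at one of its two ends has caught it; nobody can see which, and lifting it as it is takes the box along. Find the right end by touch: press one ear of the dish down to its stop, not roughly; if it sank softly it was the wrong one, so press the other, which resists and then gives with a snap; then lift the dish straight up out of the box while the box stays standing flat where it is. Set the dish on the table and slide it, one ear leading, gently and squarely under the samovar's tap until that ear touches the samovar's base, and leave everything else where it stands.

Things in the scene. Friction and masses are not known exactly. Their poses are not given: they have to be found in the camera images.
- dish: Blue open oblong drip dish, both ends alike: 150 x 56 mm, 40 mm tall, about 0.26 kg; at each end a flat ear 44 mm wide, 4 mm thick, level with the rim, out to 97 mm from the middle. Origin: centre of its underside; x along its length, z up. It starts level in the box, underside 12 mm and rim 52 mm above the table, resting on the box's middle rib; grip it across its 56 mm width, above the box rim.
- dish_ear_1 (a point): Middle of the top of one ear, 86 mm from the dish's middle, 40 mm above its underside. Either ear, pressed, sinks about 9 mm to a hard stop, and the dish then stays rocked that way. Over the caught clip it sinks softly, under 8 N, and frees nothing. Away from it, it resists, with 10 to 25 N within the first 5 mm, then gives with a snap: the far end is clear of its clip, the dish loose.
- dish_ear_2 (a point): The same point on the other ear; it behaves in the same way. The line through the two points gives the dish's length direction and its tilt (about 0.13 rad when rocked). After a soft, wrong press this ear stands about 12 mm higher; pressed, it first comes back level softly, then resists and snaps. Pressing the wrong ear after the snap catches the dish again.
- biscuit_box: Yellow open plastic box, loose, about 0.28 kg: foot plate 200 x 84 x 4 mm, walls 166 x 70 mm outside, rim 28 mm high, end corners 42 mm; a cross rib 24 mm wide, 8 mm above its floor, carries the dish. Origin: centre of its underside; x along its length, z up. A red spring clip at each end; one has caught the dish and holds it harder than the box weighs. Which one cannot be seen and is not told.
- samovar: White electric samovar, fixed, 385 mm tall. Origin: centre of its underside; front faces its own -x, z up. Square base 180 x 180 mm, 55 mm tall, flat front at x = -90 mm; round body above, radius 105 mm. Dish home, one ear touching the base squarely: the dish's middle is at x = -187 mm, y = 0 here; either end may lead.
- samovar_front (a point): Middle of the lower edge of the samovar base's flat front, at table height.
- samovar_tap (a point): Lower end of the brass tap's spout, 75 mm in front of the base, 110 mm above the table. The spout reaches to 85 mm in front of the base and the tap's handle is up to 192 mm high, so a gripper cannot come down there.
- sugar_bowl: Bystander: stainless sugar bowl, 100 mm across, 60 mm tall; origin under its centre.
- saucer: Bystander: green glass saucer, 140 mm across, 18 mm tall; origin under its centre.
- tea_glass: Bystander: tea glass, 68 mm across, 95 mm tall; origin under its centre.
- jam_jar: Bystander: jam jar with red lid, 72 mm across, 100 mm tall; origin under its centre.
- dipper: Bystander: wooden honey dipper, 170 mm long, 32 mm thick, lying along its own x; origin at table height below the start of its head.
- napkin_box: Bystander: green napkin box, 120 x 100 x 70 mm; origin under its centre.
Not all that is in view belongs to the job. Several things look just like the biscuit_box: the one meant starts farthest to the robot's left.

How it is judged:
By the outcome, as a careful person would: the job done as asked, in the order asked, and still so for the second after the job is handed in, with the robot touching nothing.
It also fails if it takes over 72 s, if anything falls off the work surface, if the arm or the gripper's body presses on something with over 40 N, if the wrist force passes 120 N, or if a joint passes its speed limit or range.

### The arm

A 6-joint arm with a two-finger parallel gripper is mounted at the origin on the work surface. World frame = base frame: x ahead of the robot, y to its left, z up, the work surface at z = 0. Lengths are in m, angles in rad, forces in N, time in s.
With the tool pointing down it reaches from about 0.325 to 0.775 m from the base axis. Payload 5.5 kg.
Tool frame: the origin (TCP) lies between the finger pads; the fingertips stand 22 mm ahead of it and the grasp point (between the pads) lies 3 mm ahead of it; z points along the fingers, y is the line along which they close (so a half turn about z gives the same grasp; the last joint's range is limited). The gripper opens to 85 mm and grips with 20 to 120 N. Pads are 22 mm wide; open, the fingers measure 114 mm over their backs; the gripper's body (76 mm by 85 mm) begins 54 mm behind the grasp point. The pads swing forward as they close: fully open they stand 13 mm farther back than shut.
Start: joints at [1.118, 0.091, 1.231, -0, 1.82, -0.057], TCP at [0.231, 0.554, 0.253] pointing down, gripper open.
Joint ranges: [-2.87, 2.87], [-0.86, 2.18], [0.17, 2.46], [-1.51, 4.65], [0.06, 2.69], [-2.65, 2.65]. Speed limits (rad/s): [2.57, 2.57, 3.01, 3.14, 3.14, 3.14].

### API

Orientations are given as a rotation vector (axis times angle).
In Python, from bench import * gives the robot as it stands.
- The arm moves only by the tool move_arm, never from a script. Its arguments are lists of equal length, an entry for each row: "hand": the closure, from 0 (fully open) to 1 (shut); "offset": the shift along the world's x, y, z normalised to -1 to 1, where 1 is 0.025 m, a list of three; "roll": the turn about the world's z normalised to -1 to 1, where 1 is 0.08 rad. A call has 1 to 20 rows; each row shifts and turns the commanded pose from where the row before left it; what a row does not reach is not made up. A row lasts 1/10 s, in which the tool goes at most 50 mm and 8.59 degrees, less where a joint would pass 70% of its speed; a pose out of reach is approached as far as the arm can. A call with a number of a shift or a turn outside -1 to 1 is refused whole. A call with a gripper value outside its range is refused whole. The fingers move at their own pace and stop on an object; the grip force is fixed at half the most. Time passes only in rows, so rows that do not move let the fingers close. It gives the time, the measured TCP pose, the force, the opening and the grip force at its end, in the units of the state.
- observe(): the state, without advancing time (a new reading comes with each control period).
- snapshot(name): name is "side" or "top" or "wrist"; returns the picture (420x560x3 uint8, red, green, blue); there is no depth.
- calibration(name): a dict with "fx", "fy", "cx", "cy" (pixels), "rvec" (rotation vector, rad) and "tvec" (3), from world to camera coordinates, as OpenCV has them; the wrist camera has in their place "mount" (4x4, takes a point from camera to tool coordinates, whose origin is the TCP and whose axes are the flange's). Camera axes: x right, y down, z forward; pixel columns grow to the right and rows downward; lengths in m; the calibration is good to about 2 mm. A picture is of the moment at which its call begins: read the wrist's pose just before it. calibration takes no time and is no camera call.
- finish_job(): hands the job in; it is judged then, once.
Trained networks look in the newest picture that a camera, given by its name, has taken for a name from the list of things; names that differ only in an ending like _2 or _b are one class to them, and where a whole thing is asked for, a point or a joint stands for the part that bears it (a point fixed in the world has none). Each returns a list of dicts, best first, with "confidence" (0 to 1); they miss things now and then, are a little off and sometimes report something else, mostly with a low value. They report only what shows in the picture. A call takes as long as a camera call. They do not tell look-alikes from the thing itself.
- boxes_of(query, camera): "centre" ([column, row] in pixels, amid what is visible of it).
- mark_of(query, camera): "centre" ([column, row] in pixels: a listed point, or the origin of a listed thing).
The state is a dict: "time": time; "joint_positions": joint angles; "joint_velocities": joint speeds; "joint_torque": joint torques, N m; "ee_pos": TCP position; "tool_rot": TCP orientation; "wrist_force": force on the tool from outside, world axes, zero at the start; "ft_torque": the same for the moment, N m; "grip_width": finger opening in m; "grasp_force": force on a finger pad.
Only numpy, scipy, OpenCV 4.12 (cv2) and the standard library are available. Lean on these libraries where they do the work, as an engineer would, in place of code of your own. Each camera call takes 0.05 s, during which the arm holds its last target. There are 200 camera calls.

## Working session

There is one attempt and no reset: what is moved stays moved. The work goes in short steps, Python scripts to look and compute and a tool call to move; the robot and the scene stay as the last step left them, time stands still between calls to the robot, and variables do not carry over. Pictures are saved under pics/ and viewed, at most 12 in all, crops included, and the job is handed in when it is done.

Besides the shell and the picture viewer there is one more tool, called after "Emit:" as name(argument=value, ...), one argument or row to a line, values as JSON. move_arm: Moves the arm, as the interface text tells. Scaled input: -1 to 1 covers 0.025 m each way for a shift and 0.08 rad each way for a turn. Its arguments: {"type":"object","properties":{"hand":{"type":"array","items":{"type":"number"}},"offset":{"type":"array","items":{"type":"array","items":{"type":"number","minimum":-1,"maximum":1}}},"roll":{"type":"array","items":{"type":"number","minimum":-1,"maximum":1}}},"required":["hand","offset","roll"]}

```bash
mkdir -p pics; ls; cat > h.py <<'E'
from bench import *
import numpy as np, cv2
from scipy.spatial.transform import Rotation as R
def ray(cam,px,st=None):
    c=calibration(cam); d=np.array([(px[0]-c["cx"])/c["fx"],(px[1]-c["cy"])/c["fy"],1.])
    if "mount" in c:
        st=st or observe(); M=np.array(c["mount"]); T=np.eye(4); T[:3,:3]=R.from_rotvec(st["tool_rot"]).as_matrix(); T[:3,3]=st["ee_pos"]
        W=T@M; return W[:3,3],W[:3,:3]@d
    Q=R.from_rotvec(np.ravel(c["rvec"])).as_matrix(); return -Q.T@np.ravel(c["tvec"]),Q.T@d
def onz(cam,px,z,st=None):
    o,d=ray(cam,px,st); return (o+d*(z-o[2])/d[2]).round(4)
def save(n,im): cv2.imwrite(f"pics/{n}.png",np.ascontiguousarray(im[:,:,::-1]))
E
python3 - <<'E'
from h import *
t=snapshot("top"); s=snapshot("side"); save("top0",t); save("side0",s)
Z={"dish":.012,"dish_ear_1":.052,"biscuit_box":0,"samovar":0,"samovar_front":0,"samovar_tap":.11,"sugar_bowl":0,"saucer":0,"tea_glass":0,"jam_jar":0,"dipper":0,"napkin_box":0}
for q,z in Z.items():
    for cam in("top","side"):
        print(q,cam,[(np.round(m["centre"]).tolist(),round(m["confidence"],2),onz(cam,m["centre"],z)[:2].tolist()) for m in mark_of(q,cam)][:5])
print(observe()["time"],observe()["tool_rot"])
E
```

```text
pics
dish top [([334.0, 220.0], 0.6, [0.4748, -0.2019])]
dish side [([270.0, 190.0], 0.55, [0.4634, -0.1905])]
dish_ear_1 top [([335.0, 253.0], 0.67, [0.3725, -0.2001])]
dish_ear_1 side [([244.0, 191.0], 0.93, [0.5668, -0.1956]), ([288.0, 176.0], 0.71, [0.3847, -0.1969]), ([236.0, 264.0], 0.25, [0.7113, 0.0927])]
biscuit_box top [([374.0, 291.0], 0.69, [0.25, -0.3303]), ([334.0, 218.0], 0.61, [0.4815, -0.2027])]
biscuit_box side [([303.0, 157.0], 0.68, [0.2518, -0.3174]), ([270.0, 192.0], 0.59, [0.463, -0.1958])]
samovar top []
samovar side [([366.0, 355.0], 0.63, [0.482, 0.5097])]
samovar_front top [([137.0, 221.0], 0.6, [0.4669, 0.4212])]
samovar_front side [([269.0, 190.0], 0.66, [0.4627, -0.2071])]
samovar_tap top [([151.0, 227.0], 0.96, [0.4471, 0.3511]), ([331.0, 219.0], 0.61, [0.4738, -0.1811])]
samovar_tap side [([354.0, 286.0], 0.97, [0.4381, 0.3516])]
sugar_bowl top [([346.0, 138.0], 0.75, [0.7394, -0.2411])]
sugar_bowl side [([200.0, 208.0], 0.95, [0.736, -0.232])]
saucer top [([302.0, 135.0], 0.72, [0.747, -0.1009])]
saucer side [([209.0, 232.0], 0.62, [0.7426, -0.1075])]
tea_glass top [([251.0, 144.0], 0.55, [0.7155, 0.0626])]
tea_glass side [([235.0, 265.0], 0.6, [0.7085, 0.0603])]
jam_jar top [([420.0, 169.0], 0.84, [0.6382, -0.4819]), ([335.0, 251.0], 0.55, [0.3768, -0.2058])]
jam_jar side [([203.0, 161.0], 0.84, [0.6434, -0.4804]), ([269.0, 191.0], 0.45, [0.4632, -0.2001]), ([233.0, 265.0], 0.33, [0.7137, 0.06])]
dipper top [([168.0, 152.0], 0.67, [0.6876, 0.3257]), ([420.0, 169.0], 0.38, [0.6401, -0.4822])]
dipper side [([274.0, 331.0], 0.77, [0.689, 0.3289]), ([354.0, 287.0], 0.19, [0.3928, 0.3067])]
napkin_box top [([436.0, 233.0], 0.79, [0.4355, -0.5293])]
napkin_box side [([246.0, 137.0], 0.74, [0.4206, -0.5471])]
1.3 [ 6.17690078e-01  3.08026519e+00 -1.79703376e-05]
```

View pics/top0.png

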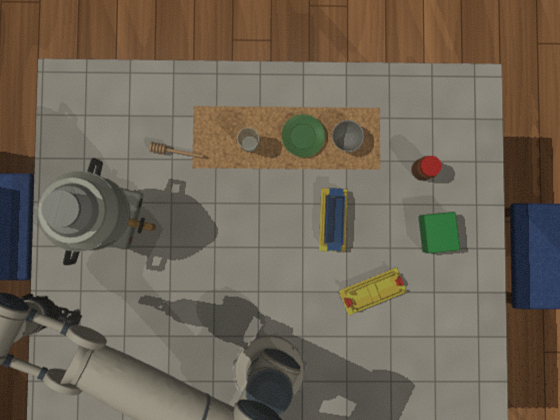

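View pics/side0.png

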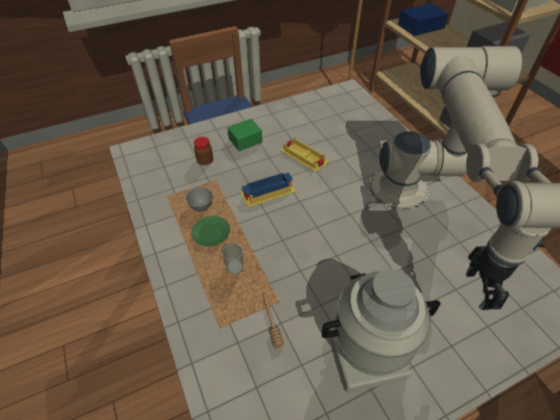

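Two yellow boxes are visible in the top view. One is at (334,219) with the blue dish inside (y≈-0.20), the other is empty at (374,291) (y≈-0.33). The box meant is (334,219): it is farther to the robot's left and it holds the dish. I'll confirm this with a crop from the wrist camera, and meanwhile move above it, staying clear of the samovar.

Emit:
move_arm(
  hand=[1, 1, 1, 1, 1, 1, 1, 1, 1, 1, 1, 1, 1, 1, 1, 1, 1, 1, 1, 1],
  offset=[
    [0, -1, 0],
    [0, -1, 0],
    [0, -1, 0],
    [0, -1, 0],
    [0, -1, 0],
    [0, -1, 0],
    [0, -1, 0],
    [0, -1, 0],
    [0, -1, 0],
    [0, -1, 0],
    [0.4, -1, 0],
    [0.4, -1, 0],
    [0.4, -1, 0],
    [0.4, -1, 0],
    [0.4, -1, 0],
    [0.4, -1, 0],
    [0.4, -1, 0],
    [0.4, -1, 0],
    [0.4, -1, 0],
    [0.4, -1, 0],
  ],
  roll=[0, 0, 0, 0, 0, 0, 0, 0, 0, 0, 0, 0, 0, 0, 0, 0, 0, 0, 0, 0],
)

```text
time: 3.3
ee_pos: [0.3315, 0.0525, 0.2536]
tool_rot: [0.618, 3.079, 0.0]
wrist_force: [0.7, -0.2, -0.2]
grip_width: 0.0002
grasp_force: 0.0
```

Emit:
move_arm(
  hand=[1, 1, 1, 1, 1, 1, 1, 1, 1, 1, 1, 1],
  offset=[
    [0.56, -1, 0],
    [0.56, -1, 0],
    [0.56, -1, 0],
    [0.56, -1, 0],
    [0.56, -1, 0],
    [0.56, -1, 0],
    [0.56, -1, 0],
    [0.56, -1, 0],
    [0.56, -1, 0],
    [0.56, -1, 0],
    [0, 0, 0],
    [0, 0, 0],
  ],
  roll=[1, 1, 1, 1, 1, 0, 0, 0, 0, 0, 0, 0],
)

```text
time: 4.5
ee_pos: [0.4712, -0.1965, 0.2529]
tool_rot: [0.005, -3.141, -0.001]
wrist_force: [-0.5, 0.6, -0.1]
grip_width: 0.0002
grasp_force: 0.0
```

```bash
python3 - <<'E'
from h import *
st=observe(); print(st["time"],st["ee_pos"],st["tool_rot"],st["wrist_force"],st["joint_positions"])
w=snapshot("wrist"); t=snapshot("top"); save("w1",w);save("t1",t)
for q,z in (("dish_ear_1",.052),("biscuit_box",0),("dish",.012)):
    print(q,[(np.round(m["centre"],1).tolist(),round(m["confidence"],2),onz("wrist",m["centre"],z,st)[:2].tolist()) for m in mark_of(q,"wrist")][:4])
for q,z in (("samovar",0),("samovar_front",0),("samovar_tap",.11)):
  for cam in("top","side"):
    print(q,cam,[(np.round(m["centre"],1).tolist(),round(m["confidence"],2),onz(cam,m["centre"],z)[:2].tolist()) for m in mark_of(q,cam)][:3])
cr=t[160:310,50:250]; save("crop", np.hstack([cv2.resize(cr,(400,300),interpolation=cv2.INTER_CUBIC),cv2.resize(w,(400,300))]))
E
```

```text
4.5 [ 0.47121308 -0.19650544  0.25290617] [ 5.27102016e-03 -3.14060939e+00 -1.25285962e-03] [-0.48577453  0.60935369 -0.12288653] [-4.61909970e-01 -1.48648752e-01  1.46656493e+00  2.85204269e-04
  1.82490854e+00 -2.03599145e+00]
dish_ear_1 [([271.2, 267.0], 0.83, [0.5605, -0.2048]), ([276.0, 102.3], 0.73, [0.3868, -0.1996])]
biscuit_box []
dish [([277.2, 183.9], 0.94, [0.4746, -0.1985])]
samovar top []
samovar side [([365.8, 355.2], 0.63, [0.482, 0.5097])]
samovar_front top [([140.1, 223.0], 0.97, [0.4612, 0.41]), ([334.6, 216.8], 0.16, [0.4844, -0.2059])]
samovar_front side [([268.7, 189.8], 0.66, [0.4627, -0.2071])]
samovar_tap top [([149.5, 224.9], 0.73, [0.4533, 0.3545])]
samovar_tap side [([354.4, 286.0], 0.97, [0.4381, 0.3516])]
```

View pics/crop.png

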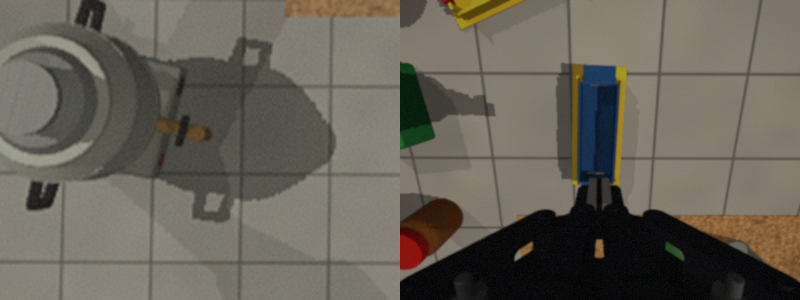

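The wrist half of this picture shows the blue dish in the yellow box at about (600,125), with the empty box at (485,10) up and to the left (toward -y). So the target is confirmed. The samovar's base front edge runs from about (185,65) to (160,180) in the crop. Next I'll refine the dish axis by colour and the samovar front from its base edge.

```bash
python3 - <<'E'
from h import *
st=observe()
w=cv2.imread("pics/w1.png"); hsv=cv2.cvtColor(w,cv2.COLOR_BGR2HSV)
m=((hsv[...,0]>100)&(hsv[...,0]<125)&(hsv[...,1]>110)&(hsv[...,2]>40)).astype(np.uint8)
n,l,s,c=cv2.connectedComponentsWithStats(m); k=[i for i in range(1,n) if s[i,4]>500]; print(s[k])
for lo,hi in ((125,200),(135,230)):
    for nm,f in(("L",np.min),("R",np.max)):
        P=[]
        for r in range(lo,hi):
            x=np.where(m[r,230:330])[0]
            if len(x)>5: P.append(onz("wrist",(230+f(x),r),.052,st)[:2])
        P=np.array(P)
        if len(P)>10: a=np.polyfit(P[:,0],P[:,1],1); print(nm,lo,hi,a[0],np.polyval(a,.474),len(P))
col=np.where(m[:,265:285].sum(1)>8)[0]; print(col.min(),onz("wrist",(275,col.min()),.052,st))
t=cv2.imread("pics/t1.png"); cv2.imwrite("pics/c2.png",cv2.resize(t[170:270,60:193],(798,600),interpolation=cv2.INTER_CUBIC))
E
```

```text
[[ 249   92   58  168 7729]]
L 125 200 -0.02258505196992503 -0.22641271308448016 75
R 125 200 -0.0365759597250309 -0.1731652040250619 75
L 135 230 -0.028067139008630625 -0.22658913841791628 95
R 135 230 -0.03686065158490543 -0.1731405337698411 95
92 [ 0.3778 -0.2006  0.052 ]
```

View pics/c2.png

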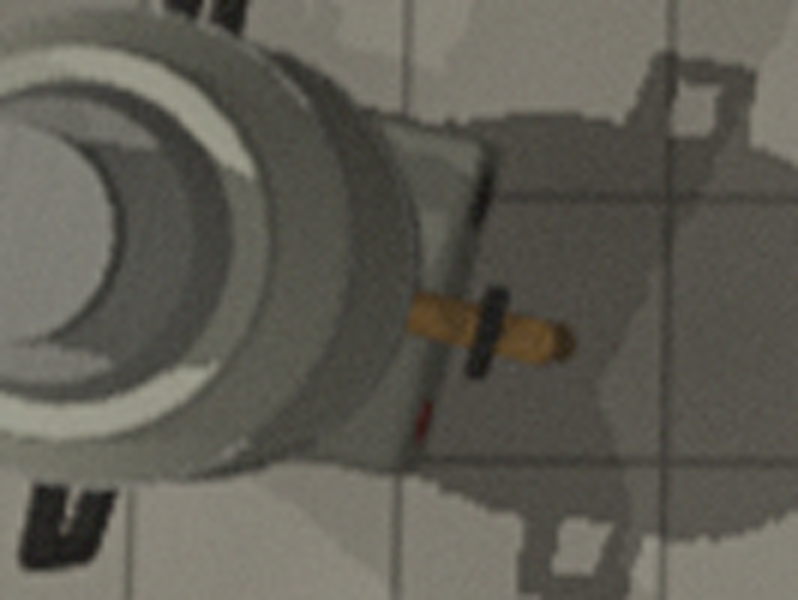

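Dish centre is about (0.474,-0.200) with yaw -0.03. The picture shows the samovar's front bottom edge from crop (497,140) to (412,468). I'll go to the ear at (0.560,-0.2025) first.

Emit:
move_arm(
  hand=[1, 1, 1, 1, 1, 1, 1, 1, 1, 1, 1, 1, 1],
  offset=[
    [0.89, -0.06, 0],
    [0.89, -0.06, 0],
    [0.89, -0.06, 0],
    [0.89, -0.06, 0],
    [0, 0, -1],
    [0, 0, -1],
    [0, 0, -1],
    [0, 0, -1],
    [0, 0, -1],
    [0, 0, -1],
    [0, 0, -0.7],
    [0, 0, 0],
    [0, 0, 0],
  ],
  roll=[-0.41, 0, 0, 0, 0, 0, 0, 0, 0, 0, 0, 0, 0],
)

```text
time: 6.35
ee_pos: [0.5603, -0.2024, 0.0861]
tool_rot: [-0.045, -3.141, -0.0]
wrist_force: [0.2, -0.9, 0.4]
grip_width: -0.0002
grasp_force: 0.0
```

Emit:
move_arm(
  hand=[1, 1, 1, 1, 1, 1, 1, 1, 1, 1, 1, 1],
  offset=[
    [0, 0, -0.08],
    [0, 0, -0.08],
    [0, 0, -0.08],
    [0, 0, -0.08],
    [0, 0, -0.04],
    [0, 0, -0.04],
    [0, 0, -0.04],
    [0, 0, -0.04],
    [0, 0, -0.04],
    [0, 0, 0],
    [0, 0, 0],
    [0, 0, 0],
  ],
  roll=[0, 0, 0, 0, 0, 0, 0, 0, 0, 0, 0, 0],
)

```text
time: 7.55
ee_pos: [0.5605, -0.2024, 0.0736]
tool_rot: [0.045, 3.141, -0.0]
wrist_force: [-2.5, 0.3, 6.3]
grip_width: 0.0001
grasp_force: 2.7
```

Emit:
move_arm(
  hand=[1, 1, 1, 1],
  offset=[
    [0, 0, -0.04],
    [0, 0, -0.04],
    [0, 0, 0],
    [0, 0, 0],
  ],
  roll=[0, 0, 0, 0],
)

```text
time: 7.95
ee_pos: [0.5606, -0.2025, 0.0732]
tool_rot: [0.045, 3.14, -0.001]
wrist_force: [-5.1, 2.4, 12.1]
grip_width: -0.0003
grasp_force: 6.0
```

Emit:
move_arm(
  hand=[1, 1, 1, 1],
  offset=[
    [0, 0, -0.04],
    [0, 0, -0.04],
    [0, 0, 0],
    [0, 0, 0],
  ],
  roll=[0, 0, 0, 0],
)

```text
time: 8.35
ee_pos: [0.5608, -0.2026, 0.072]
tool_rot: [0.045, 3.139, -0.002]
wrist_force: [-6.4, 1.3, 15.3]
grip_width: -0.0002
grasp_force: 7.3
```

It resists with over 10 N, so this looks like the right ear. I'll press on through the snap to the stop.

Emit:
move_arm(
  hand=[1, 1, 1, 1, 1],
  offset=[
    [0, 0, -0.04],
    [0, 0, -0.04],
    [0, 0, -0.04],
    [0, 0, 0],
    [0, 0, 0],
  ],
  roll=[0, 0, 0, 0, 0],
)

```text
time: 8.85
ee_pos: [0.5611, -0.2029, 0.0681]
tool_rot: [0.045, 3.138, -0.002]
wrist_force: [-3.0, -0.0, 9.3]
grip_width: -0.0002
grasp_force: 4.7
```

Emit:
move_arm(
  hand=[1, 1, 1, 1, 1],
  offset=[
    [0, 0, -0.04],
    [0, 0, -0.04],
    [0, 0, 0],
    [0, 0, 0],
    [0, 0, 0],
  ],
  roll=[0, 0, 0, 0, 0],
)

```text
time: 9.35
ee_pos: [0.561, -0.2028, 0.0651]
tool_rot: [0.045, 3.139, -0.002]
wrist_force: [-1.0, 0.6, 6.8]
grip_width: -0.0001
grasp_force: 3.0
```

Emit:
move_arm(
  hand=[1, 1, 1],
  offset=[
    [0, 0, -0.04],
    [0, 0, -0.02],
    [0, 0, 0],
  ],
  roll=[0, 0, 0],
)

```text
time: 9.65
ee_pos: [0.561, -0.2029, 0.0646]
tool_rot: [0.045, 3.139, -0.002]
wrist_force: [-3.6, 0.3, 10.0]
grip_width: -0.0001
grasp_force: 5.0
```

The ear reached its stop after about 9 mm, and the force dropped from 15 N to 7 N partway, which is the snap. Now back up to look.

Emit:
move_arm(
  hand=[1, 1, 1, 0, 0, 0, 0, 0, 0, 0, 0],
  offset=[
    [0, 0, 0.4],
    [0, 0, 1],
    [0, 0, 1],
    [0, 0, 1],
    [-0.85, 0, 1],
    [-0.85, 0, 1],
    [-0.85, 0, 1],
    [-0.85, 0, 0.6],
    [0, 0, 0],
    [0, 0, 0],
    [0, 0, 0],
  ],
  roll=[0, 0, 0, 0, 0, 0, 0, 0, 0, 0, 0],
)

```text
time: 10.75
ee_pos: [0.4756, -0.2022, 0.2358]
tool_rot: [-0.045, -3.14, -0.002]
wrist_force: [-0.2, 0.5, -0.6]
grip_width: 0.0854
grasp_force: 0.0
```

```bash
python3 - <<'E'
from h import *
st=observe(); print(st["time"],st["ee_pos"],st["wrist_force"],st["grip_width"])
w=snapshot("wrist"); save("w2",w); s=snapshot("side"); save("s2",s)
print([(np.round(m["centre"],1).tolist(),round(m["confidence"],2),onz("wrist",m["centre"],.052,st)[:2].tolist()) for m in mark_of("dish_ear_1","wrist")][:4])
print([(np.round(m["centre"],1).tolist(),round(m["confidence"],2)) for m in mark_of("dish_ear_1","side")][:4])
save("c3",np.hstack([cv2.resize(w[60:360,150:400],(400,480)),cv2.resize(s[150:220,230:310],(400,480),interpolation=cv2.INTER_CUBIC)]))
E
```

```text
10.75 [ 0.4755561  -0.20221661  0.23577053] [-0.22273576  0.47136113 -0.58832487] 0.08539176339899
[([278.9, 270.3], 0.84, [0.5599, -0.2046]), ([281.0, 97.1], 0.71, [0.3874, -0.1978])]
[([246.5, 190.5], 0.97), ([285.7, 176.2], 0.78)]
```

View pics/c3.png

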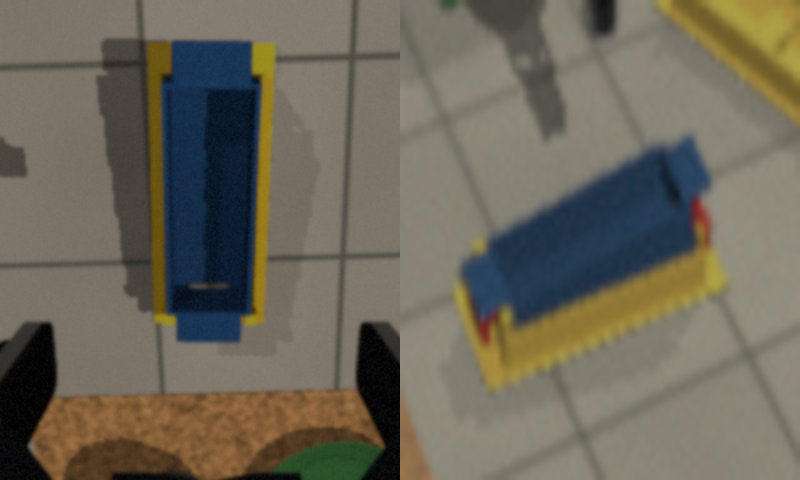

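The side view shows the dish rocked, with the far (x=0.388) ear high and the pressed ear low, so it is loose. Next I grip it across the middle.

Emit:
move_arm(
  hand=[0, 0, 0, 0, 0, 0, 0, 0, 0, 0],
  offset=[
    [-0.04, 0.08, -1],
    [0, 0, -1],
    [0, 0, -1],
    [0, 0, -1],
    [0, 0, -1],
    [0, 0, -0.8],
    [0, 0, -0.7],
    [0, 0, -0.5],
    [0, 0, -0.34],
    [0, 0, 0],
  ],
  roll=[0, 0, 0, 0, 0, 0, 0, 0, 0, 0],
)

```text
time: 11.95
ee_pos: [0.4738, -0.2, 0.0524]
tool_rot: [-0.045, -3.139, -0.002]
wrist_force: [-0.2, -0.7, 0.2]
grip_width: 0.0852
grasp_force: 0.0
```

Emit:
move_arm(
  hand=[0.1, 0.2, 0.25, 0.3, 0.35, 0.4, 0.45, 0.5, 0.6, 0.7, 1, 1],
  offset=[
    [0, 0, 0],
    [0, 0, 0],
    [0, 0, 0],
    [0, 0, 0],
    [0, 0, 0],
    [0, 0, 0],
    [0, 0, 0],
    [0, 0, 0],
    [0, 0, 0],
    [0, 0, 0],
    [0, 0, 0],
    [0, 0, 0],
  ],
  roll=[0, 0, 0, 0, 0, 0, 0, 0, 0, 0, 0, 0],
)

```text
time: 13.15
ee_pos: [0.4747, -0.2005, 0.0547]
tool_rot: [0.045, 3.14, -0.001]
wrist_force: [-2.4, 1.8, 5.6]
grip_width: 0.0548
grasp_force: 63.2
```

Emit:
move_arm(
  hand=[1, 1, 1, 1, 1, 1, 1, 1, 1, 1],
  offset=[
    [0, 0, 0.1],
    [0, 0, 0.1],
    [0, 0, 0.1],
    [0, 0, 0.1],
    [0, 0, 0.2],
    [0, 0, 0.2],
    [0, 0, 0.2],
    [0, 0, 0.2],
    [0, 0, 0.2],
    [0, 0, 0],
  ],
  roll=[0, 0, 0, 0, 0, 0, 0, 0, 0, 0],
)

```text
time: 14.15
ee_pos: [0.4748, -0.2006, 0.0899]
tool_rot: [0.045, 3.14, -0.001]
wrist_force: [0.4, -0.0, -2.6]
grip_width: 0.0548
grasp_force: 63.6
```

Emit:
move_arm(
  hand=[1, 1, 1, 1, 1, 1, 1, 1, 1, 1],
  offset=[
    [0, 0, 0.3],
    [0, 0, 0.3],
    [0, 0, 0.3],
    [0, 0, 0.3],
    [0, 0, 0.4],
    [0, 0, 0.6],
    [0, 0, 0.6],
    [0, 0, 0.4],
    [0, 0, 0],
    [0, 0, 0],
  ],
  roll=[0, 0, 0, 0, 0, 0, 0, 0, 0, 0],
)

```text
time: 15.15
ee_pos: [0.4744, -0.2004, 0.1689]
tool_rot: [0.045, 3.141, -0.0]
wrist_force: [0.1, -0.5, -2.7]
grip_width: 0.0543
grasp_force: 63.7
```

```bash
python3 - <<'E'
from h import *
st=observe(); print(st["time"],st["ee_pos"],st["wrist_force"],st["ft_torque"],st["grip_width"])
w=snapshot("wrist"); save("w3",w); s=snapshot("side"); save("s3",s); t=snapshot("top"); save("t3",t)
print([(np.round(m["centre"],1).tolist(),round(m["confidence"],2)) for m in mark_of("dish_ear_1","side")][:4])
for q,z in (("biscuit_box",0),("samovar_front",0),("samovar_tap",.11)):
  for cam in("top","side"):
    print(q,cam,[(np.round(m["centre"],1).tolist(),round(m["confidence"],2),onz(cam,m["centre"],z)[:2].tolist()) for m in mark_of(q,cam)][:3])
# samovar base front bottom/top corners read off in c2 crop
for p in ((497,140),(412,468)):
    print(onz("top",(60+p[0]/6-.4,170+p[1]/6-.4),0))
for p in ((485,150),(405,468)): print(onz("top",(60+p[0]/6-.4,170+p[1]/6-.4),.055))
save("c4",np.hstack([cv2.resize(s[120:240,210:350],(400,343),interpolation=cv2.INTER_CUBIC),cv2.resize(s[250:410,280:440],(343,343),interpolation=cv2.INTER_CUBIC)]))
E
```

```text
15.15 [ 0.47441169 -0.20042774  0.16892336] [ 0.126538   -0.53006651 -2.71986552] [-0.0143166  -0.04994494  0.0203959 ] 0.05428329972947802
[([286.8, 152.3], 0.85), ([243.6, 172.1], 0.83)]
biscuit_box top [([374.5, 291.0], 0.76, [0.2503, -0.3322]), ([332.6, 220.6], 0.58, [0.4723, -0.1995])]
biscuit_box side [([304.1, 157.8], 0.87, [0.2505, -0.3126]), ([268.8, 194.1], 0.74, [0.4718, -0.1858])]
samovar_front top [([135.4, 222.9], 0.92, [0.4615, 0.4248]), ([420.1, 166.2], 0.57, [0.6485, -0.481])]
samovar_front side []
samovar_tap top [([151.6, 225.4], 0.76, [0.4519, 0.3483])]
samovar_tap side [([355.2, 285.7], 0.91, [0.4354, 0.3517])]
[0.5566 0.4046 0.    ]
[0.3835 0.4456 0.    ]
[0.547  0.3968 0.055 ]
[0.3849 0.434  0.055 ]
```

View pics/c4.png

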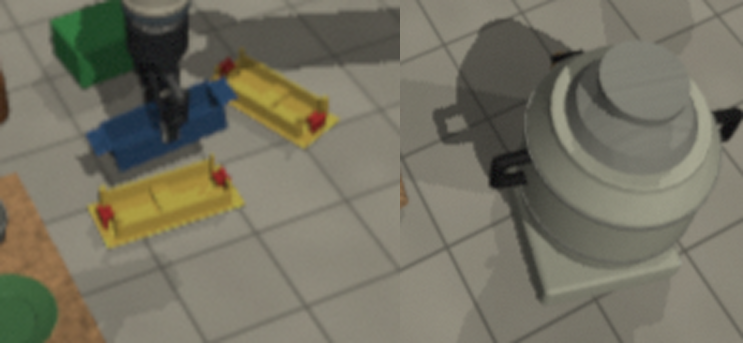

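The dish is out (2.7 N weight) and the box still stands at about (0.472,-0.2). I estimate the samovar front at about (0.470,0.425) with push direction about (0.23,0.97). I'll carry the dish to about 220 mm in front of the base, turning it so the wrist camera faces the samovar.

Emit:
move_arm(
  hand=[1, 1, 1, 1, 1, 1, 1, 1, 1, 1, 1, 1, 1, 1, 1, 1, 1, 1, 1, 1],
  offset=[
    [-0.11, 0.82, 0],
    [-0.11, 0.82, 0],
    [-0.11, 0.82, 0],
    [-0.11, 0.82, 0],
    [-0.11, 0.82, 0],
    [-0.11, 0.82, 0],
    [-0.11, 0.82, 0],
    [-0.11, 0.82, 0],
    [-0.11, 0.82, 0],
    [-0.11, 0.82, 0],
    [-0.11, 0.82, 0],
    [-0.11, 0.82, 0],
    [-0.11, 0.82, 0],
    [-0.11, 0.82, 0],
    [-0.11, 0.82, 0],
    [-0.11, 0.82, 0],
    [-0.11, 0.82, 0],
    [-0.11, 0.82, 0],
    [-0.11, 0.4, 0],
    [-0.11, 0.4, 0],
  ],
  roll=[-1, -1, -1, -1, -1, -1, -1, -1, -1, -1, -1, -1, -1, -1, -1, -1, -1, -1, -1, -1],
)

```text
time: 17.65
ee_pos: [0.4191, 0.1894, 0.1688]
tool_rot: [2.287, 2.153, 0.0]
wrist_force: [-0.5, -0.7, -1.9]
grip_width: 0.0547
grasp_force: 63.8
```

Emit:
move_arm(
  hand=[1, 1, 1, 1, 1],
  offset=[
    [0, 0, 0],
    [0, 0, 0],
    [0, 0, 0],
    [0, 0, 0],
    [0, 0, 0],
  ],
  roll=[-1, -1, -0.2, 0, 0],
)

```text
time: 18.15
ee_pos: [0.4194, 0.1886, 0.1688]
tool_rot: [2.464, 1.949, 0.0]
wrist_force: [-0.5, -0.5, -2.7]
grip_width: 0.0547
grasp_force: 63.8
```

```bash
python3 - <<'E'
from h import *
st=observe(); print(st["time"],st["ee_pos"],st["tool_rot"],st["wrist_force"],st["grip_width"],st["joint_positions"])
y=R.from_rotvec(st["tool_rot"]).as_matrix(); print("tool y ang",np.arctan2(y[1,1],y[0,1]),"x ang",np.arctan2(y[1,0],y[0,0]))
print(np.round(calibration("wrist")["mount"],3))
w=snapshot("wrist"); save("w4",w)
for q,z in (("samovar_front",0),("samovar_tap",.11)):
  print(q,[(np.round(m["centre"],1).tolist(),round(m["confidence"],2),onz("wrist",m["centre"],z,st)[:2].tolist()) for m in mark_of(q,"wrist")][:3])
E
```

```text
18.15 [0.41935291 0.18855345 0.16880467] [2.46397929e+00 1.94887455e+00 9.52323050e-05] [-0.46958059 -0.52089291 -2.71787615] 0.05471614906217191 [ 3.48549919e-01 -2.93284777e-01  1.73885501e+00 -2.61763212e-05
  1.69594991e+00  5.80951433e-01]
tool y ang -0.23240478394793918 x ang 1.338391544200844
[[-0.    -0.961 -0.277  0.07 ]
 [ 1.    -0.001  0.001  0.   ]
 [-0.001 -0.277  0.961 -0.12 ]
 [ 0.     0.     0.     1.   ]]
samovar_front []
samovar_tap [([279.4, 242.6], 0.68, [0.4198, 0.1859])]
```

View pics/w4.png

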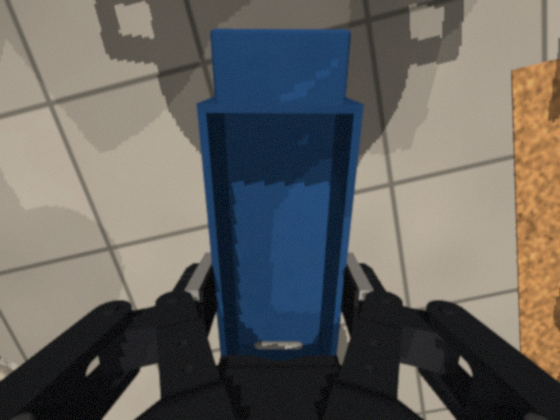

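The wrist view shows the dish held square, with its leading ear at (280,65); only the samovar's shadow is in view. I'll set the dish down about 220 mm out, then look at the samovar from higher up with the hand empty.

Emit:
move_arm(
  hand=[1, 1, 1, 1, 1, 1, 1, 1],
  offset=[
    [0, 0.4, -0.4],
    [0, 0.4, -0.8],
    [0, 0, -0.8],
    [0, 0, -0.8],
    [0, 0, -0.8],
    [0, 0, -0.6],
    [0, 0, -0.2],
    [0, 0, 0],
  ],
  roll=[0, 0, 0, 0, 0, 0, 0, 0],
)

```text
time: 19.1
ee_pos: [0.4188, 0.2087, 0.0579]
tool_rot: [-2.465, -1.947, 0.003]
wrist_force: [0.7, -0.8, -1.3]
grip_width: 0.0541
grasp_force: 63.8
```

Emit:
move_arm(
  hand=[1, 1, 1, 1, 1],
  offset=[
    [0, 0, -0.1],
    [0, 0, -0.1],
    [0, 0, -0.1],
    [0, 0, 0],
    [0, 0, 0],
  ],
  roll=[0, 0, 0, 0, 0],
)

```text
time: 19.6
ee_pos: [0.4194, 0.2086, 0.0514]
tool_rot: [2.465, 1.947, 0.0]
wrist_force: [0.4, -0.6, -1.8]
grip_width: 0.0547
grasp_force: 63.8
```

Emit:
move_arm(
  hand=[1, 1, 1, 1, 1],
  offset=[
    [0, 0, -0.08],
    [0, 0, -0.08],
    [0, 0, -0.08],
    [0, 0, 0],
    [0, 0, 0],
  ],
  roll=[0, 0, 0, 0, 0],
)

```text
time: 20.1
ee_pos: [0.4204, 0.2098, 0.0475]
tool_rot: [-2.465, -1.947, -0.007]
wrist_force: [-1.4, 2.2, 5.6]
grip_width: 0.0548
grasp_force: 65.1
```

Emit:
move_arm(
  hand=[1, 1, 1, 0.6, 0.5, 0.4, 0.3, 0.2, 0, 0, 0, 0],
  offset=[
    [0, 0, -0.06],
    [0, 0, 0],
    [0, 0, 0],
    [0, 0, 0],
    [0, 0, 0],
    [0, 0, 0],
    [0, 0, 0],
    [0, 0, 0],
    [0, 0, 0],
    [0, 0, 0],
    [0, 0, 0],
    [0, 0, 0.2],
  ],
  roll=[0, 0, 0, 0, 0, 0, 0, 0, 0, 0, 0, 0],
)

```text
time: 21.3
ee_pos: [0.4188, 0.2084, 0.048]
tool_rot: [-2.465, -1.947, 0.003]
wrist_force: [0.0, 0.2, 0.4]
grip_width: 0.0854
grasp_force: 0.0
```

Emit:
move_arm(
  hand=[0, 0, 0, 0, 0, 0, 0, 0, 0, 0, 0, 0, 0, 0, 0, 0],
  offset=[
    [0, 0, 0.6],
    [0, 0, 1],
    [0, 0, 1],
    [0, 0, 1],
    [0, 0, 1],
    [0, 0, 1],
    [0, 0, 1],
    [0, 0, 1],
    [0, 0, 1],
    [0, 0, 1],
    [0, 0, 1],
    [0, 0, 1],
    [0, 0.6, 1],
    [0, 0.6, 0],
    [0, 0, 0],
    [0, 0, 0],
  ],
  roll=[0, 0, 0, 0, 0, 0, 0, 0, 0, 0, 0, 0, 0, 0, 0, 0],
)

```text
time: 22.9
ee_pos: [0.4191, 0.2386, 0.3628]
tool_rot: [-2.464, -1.948, 0.003]
wrist_force: [-0.2, 0.1, 0.0]
grip_width: 0.0855
grasp_force: 0.0
```

```bash
python3 - <<'E'
from h import *
st=observe(); print(st["time"],st["ee_pos"],st["tool_rot"],st["wrist_force"])
w=snapshot("wrist"); save("w5",w)
for q,z in (("samovar_front",0),("samovar_tap",.11),("dish_ear_1",.04),("dish",0)):
  print(q,[(np.round(m["centre"],1).tolist(),round(m["confidence"],2),onz("wrist",m["centre"],z,st)[:2].tolist()) for m in mark_of(q,"wrist")][:3])
E
```

```text
22.9 [0.41906208 0.23863518 0.36280389] [-2.4643987  -1.94816859  0.00305057] [-0.16306548  0.10150141  0.03579854]
samovar_front [([279.4, 27.8], 0.64, [0.4638, 0.4204])]
samovar_tap [([280.4, 78.7], 0.85, [0.447, 0.3459])]
dish_ear_1 [([283.6, 122.8], 0.75, [0.4406, 0.2985]), ([284.1, 245.3], 0.65, [0.4011, 0.1252])]
dish [([283.8, 181.9], 0.86, [0.4214, 0.2117])]
```

View pics/w5.png

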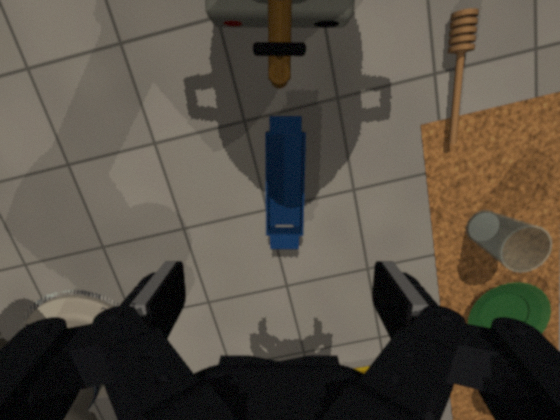

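The picture shows the dish flat at (284,182), pointing at the samovar front at (280,27), with the tap at (280,79). I'll fit the front edge and the dish line.

```bash
python3 - <<'E'
from h import *
st=observe()
w=cv2.imread("pics/w5.png"); g=cv2.GaussianBlur(cv2.cvtColor(w,cv2.COLOR_BGR2GRAY),(3,3),0).astype(float)
P=[];px=[]
for c in list(range(244,262))+list(range(298,314)):
    d=np.diff(g[14:45,c]); k=np.argmin(d); px.append((c,14+k)); P.append(onz("wrist",(c+.0,14+k+.5),0,st)[:2])
print(px)
P=np.array(P); vx,vy,x0,y0=cv2.fitLine(P.astype(np.float32),cv2.DIST_HUBER,0,.001,.001).ravel(); print("edge ang",np.arctan2(vy,vx),x0,y0)
for r in (18,22,25):
    print(r, g[r,196:232].astype(int).tolist(), g[r,335:368].astype(int).tolist())
hsv=cv2.cvtColor(w,cv2.COLOR_BGR2HSV)
m=((hsv[...,0]>100)&(hsv[...,0]<125)&(hsv[...,1]>110)&(hsv[...,2]>40)).astype(np.uint8); m[:100]=0;m[260:]=0
n,l,s,c=cv2.connectedComponentsWithStats(m); k=1+np.argmax(s[1:,4]); print(s[k])
L=[];Q=[]
for r in range(138,228):
    x=np.where(l[r]==k)[0]; L.append(onz("wrist",(x.min()-.5,r),.04,st)[:2]); Q.append(onz("wrist",(x.max()+.5,r),.04,st)[:2])
for A in(L,Q):
    print("dish side",cv2.fitLine(np.array(A,np.float32),cv2.DIST_HUBER,0,.001,.001).ravel())
mid=284; col=np.where(l[:,mid]==k)[0]; print("ends",onz("wrist",(285.5,col.min()-.5),.04,st),onz("wrist",(284,col.max()+.5),.04,st))
E
```

```text
[(244, np.int64(14)), (245, np.int64(14)), (246, np.int64(15)), (247, np.int64(15)), (248, np.int64(15)), (249, np.int64(16)), (250, np.int64(14)), (251, np.int64(15)), (252, np.int64(16)), (253, np.int64(43)), (254, np.int64(42)), (255, np.int64(42)), (256, np.int64(42)), (257, np.int64(41)), (258, np.int64(41)), (259, np.int64(41)), (260, np.int64(41)), (261, np.int64(41)), (298, np.int64(42)), (299, np.int64(42)), (300, np.int64(41)), (301, np.int64(42)), (302, np.int64(42)), (303, np.int64(42)), (304, np.int64(42)), (305, np.int64(43)), (306, np.int64(15)), (307, np.int64(15)), (308, np.int64(14)), (309, np.int64(17)), (310, np.int64(17)), (311, np.int64(15)), (312, np.int64(16)), (313, np.int64(16))]
edge ang -0.46229073 0.45293 0.42109
18 [104, 103, 103, 101, 99, 97, 95, 93, 90, 86, 81, 74, 67, 56, 47, 42, 40, 40, 40, 40, 41, 41, 40, 39, 40, 41, 42, 41, 39, 39, 40, 41, 40, 40, 40, 41] [44, 47, 51, 54, 57, 59, 60, 60, 60, 62, 62, 60, 59, 57, 57, 59, 64, 69, 74, 84, 97, 109, 117, 120, 121, 121, 121, 120, 121, 121, 121, 120, 121]
22 [74, 74, 74, 75, 77, 79, 82, 86, 89, 91, 94, 98, 101, 101, 98, 88, 71, 54, 44, 40, 38, 38, 39, 39, 39, 37, 36, 33, 27, 20, 19, 20, 20, 17, 16, 16] [11, 17, 25, 35, 45, 52, 54, 54, 53, 53, 52, 52, 55, 60, 66, 70, 71, 72, 73, 74, 78, 89, 105, 115, 119, 121, 121, 121, 122, 122, 121, 120, 120]
25 [98, 100, 103, 105, 107, 108, 108, 108, 109, 109, 110, 109, 109, 109, 109, 106, 96, 78, 60, 48, 43, 41, 40, 39, 38, 36, 36, 37, 37, 36, 34, 30, 27, 25, 23, 23] [19, 25, 32, 42, 50, 54, 55, 55, 54, 56, 59, 63, 67, 70, 71, 71, 71, 71, 72, 72, 74, 78, 85, 97, 110, 118, 121, 121, 122, 122, 122, 121, 122]
[ 266  116   40  133 4150]
dish side [0.23332892 0.97239786 0.40269    0.24486   ]
dish side [0.23677835 0.9715637  0.44976667 0.21104889]
ends [0.4454 0.3055 0.04  ] [0.3999 0.1198 0.04  ]
```

```bash
python3 - <<'E'
import cv2
w=cv2.imread("pics/w5.png"); c=cv2.convertScaleAbs(w[0:60,200:365],alpha=2.0,beta=20)
cv2.imwrite("pics/c6.png",cv2.resize(c,(792,288),interpolation=cv2.INTER_CUBIC))
g=cv2.GaussianBlur(cv2.cvtColor(w,cv2.COLOR_BGR2GRAY),(5,3),0)
for k in (222,245,250,300,310,340): print(k,g[10:40,k].tolist())
E
```

```text
222 [63, 61, 58, 56, 54, 50, 46, 44, 41, 39, 39, 37, 35, 35, 35, 36, 40, 45, 47, 47, 47, 46, 45, 44, 43, 43, 42, 41, 42, 44]
245 [63, 61, 59, 56, 54, 51, 48, 45, 42, 40, 40, 40, 38, 37, 38, 41, 44, 49, 54, 57, 58, 60, 60, 59, 58, 59, 60, 59, 59, 60]
250 [64, 61, 59, 57, 54, 50, 47, 44, 41, 38, 38, 39, 38, 38, 39, 40, 43, 49, 55, 58, 58, 58, 59, 60, 60, 59, 58, 59, 59, 58]
300 [66, 63, 59, 57, 55, 53, 49, 46, 43, 41, 41, 40, 39, 39, 40, 41, 43, 48, 54, 57, 58, 58, 59, 60, 59, 58, 58, 59, 59, 58]
310 [64, 62, 60, 57, 54, 52, 49, 46, 43, 40, 39, 39, 39, 39, 40, 41, 43, 48, 53, 57, 58, 59, 59, 59, 60, 61, 65, 69, 72, 73]
340 [64, 63, 61, 60, 61, 62, 63, 61, 59, 56, 54, 52, 51, 50, 51, 53, 55, 60, 65, 69, 72, 72, 71, 71, 71, 71, 71, 71, 71, 71]
```

View pics/c6.png

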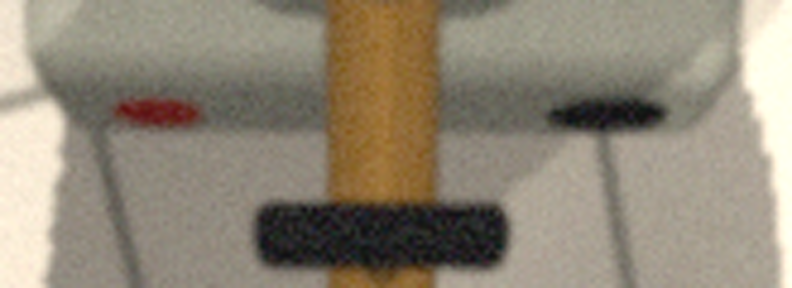

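The crop shows the base's bottom edge level at row ≈27. Its sides are at columns 206 and 354, so the middle is at column 280, and the tap is at 279.6.

```bash
python3 - <<'E'
from h import *
st=observe()
a=onz("wrist",(245,27.2),0,st);b=onz("wrist",(310,27.2),0,st);F=onz("wrist",(279.8,27.2),0,st)[:2]
print(F,"edge normal ang",np.arctan2(-(b-a)[0],(b-a)[1])%np.pi, onz("wrist",(206,8),.055,st),onz("wrist",(354.2,8),.055,st),onz("wrist",(280,8),.055,st))
th=1.338;u=np.array([np.cos(th),np.sin(th)]);v=np.array([u[1],-u[0]])
for nm,p in(("F",F),("tap",[.447,.3459]),("dishends",[.4227,.2127]),("dishsides",(np.array([.40269,.24486])+[.44977,.21105])/2),("net",[.4214,.2117]),("tcp",[.4194,.2086]),("ears",[.42085,.21185])):
    print(nm,np.dot(p,u).round(4),np.dot(p,v).round(4))
print("u",u,"v",v)
E
```

```text
[0.4651 0.4207] edge normal ang 1.3367911600792255 [0.3813 0.4479 0.055 ] [0.5524 0.407  0.055 ] [0.4667 0.4275 0.055 ]
F 0.5166 0.3555
tap 0.4397 0.3551
dishends 0.3045 0.3622
dishsides 0.3201 0.3621
net 0.3032 0.3612
tcp 0.2997 0.36
ears 0.3032 0.3606
u [0.23069932 0.97302509] v [ 0.97302509 -0.23069932]
```

Emit:
move_arm(
  hand=[0, 0, 0, 0, 0, 0, 0, 0, 0, 0, 0, 0, 0, 0, 0, 0],
  offset=[
    [-0.15, -0.92, -1],
    [-0.15, -0.92, -1],
    [-0.15, -0.92, -1],
    [-0.15, -0.92, -1],
    [-0.15, -0.92, -1],
    [0, 0, -1],
    [0, 0, -1],
    [0, 0, -1],
    [0, 0, -1],
    [0, 0, -1],
    [0, 0, -1],
    [0, 0, -1],
    [0, 0, -0.5],
    [0, 0, -0.4],
    [0, 0, 0],
    [0, 0, 0],
  ],
  roll=[0, 0, 0, 0, 0, 0, 0, 0, 0, 0, 0, 0, 0, 0, 0, 0],
)

```text
time: 24.75
ee_pos: [0.4011, 0.1237, 0.0422]
tool_rot: [2.465, 1.947, 0.002]
wrist_force: [0.5, -0.7, 0.3]
grip_width: 0.0855
grasp_force: 0.0
```

Emit:
move_arm(
  hand=[0.2, 0.3, 0.35, 0.4, 0.45, 0.5, 0.55, 0.6, 0.7, 1, 1, 1],
  offset=[
    [0, 0, 0],
    [0, 0, 0],
    [0, 0, 0],
    [0, 0, 0],
    [0, 0, 0],
    [0, 0, 0],
    [0, 0, 0],
    [0, 0, 0],
    [0, 0, 0],
    [0, 0, 0],
    [0, 0, 0],
    [0, 0, 0],
  ],
  roll=[0, 0, 0, 0, 0, 0, 0, 0, 0, 0, 0, 0],
)

```text
time: 25.95
ee_pos: [0.4007, 0.1237, 0.0418]
tool_rot: [2.465, 1.947, 0.001]
wrist_force: [-2.2, -0.9, 5.6]
grip_width: 0.0416
grasp_force: 60.0
```

```bash
python3 - <<'E'
from h import *
st=observe(); print(st["time"],st["ee_pos"],st["tool_rot"],st["wrist_force"],st["grip_width"])
w=snapshot("wrist"); save("w7",w)
hsv=cv2.cvtColor(cv2.imread("pics/w7.png"),cv2.COLOR_BGR2HSV)
m=((hsv[...,0]>100)&(hsv[...,0]<125)&(hsv[...,1]>110)&(hsv[...,2]>40)).astype(np.uint8)
n,l,s,c=cv2.connectedComponentsWithStats(m); k=1+np.argmax(s[1:,4]); print(s[k])
th=1.338;u=np.array([np.cos(th),np.sin(th)]);v=np.array([u[1],-u[0]])
for f,sg in((np.min,-.5),(np.max,.5)):
    A=np.array([onz("wrist",(f(np.where(l[r]==k)[0])+sg,r),.04,st)[:2] for r in range(s[k,1]+3,s[k,1]+s[k,3]-3,4)])
    print(np.c_[A@u,A@v].round(4)[::6].tolist())
print("ear",[(np.array(onz("wrist",q["centre"],.04,st)[:2])@np.c_[u,v],q["confidence"]) for q in mark_of("dish_ear_1","wrist")])
E
```

```text
25.95 [0.4007228 0.1236614 0.0418158] [2.46511962e+00 1.94717782e+00 5.76013371e-04] [-2.16533338 -0.85919373  5.58647302] 0.041619369760439145
[  196     0   164   296 35452]
[[0.32, 0.334], [0.3128, 0.3339], [0.3053, 0.334], [0.2975, 0.3338], [0.2893, 0.334], [0.281, 0.3341], [0.2723, 0.3343], [0.2631, 0.3341], [0.2536, 0.3343], [0.2436, 0.3344], [0.2333, 0.3342], [0.2224, 0.3408], [0.211, 0.3411]]
[[0.3199, 0.3892], [0.3127, 0.3891], [0.3052, 0.3892], [0.2975, 0.389], [0.2894, 0.3891], [0.2809, 0.3894], [0.2721, 0.3891], [0.263, 0.3893], [0.2535, 0.3891], [0.2436, 0.3893], [0.2332, 0.3891], [0.2223, 0.3829], [0.2109, 0.383]]
ear [(array([0.21916313, 0.36303197]), 0.93)]
```

The rear ear is gripped and the dish is square to the front. I'll slide it forward 80 mm, shifting sideways by -6 mm on the way.

Emit:
move_arm(
  hand=[1, 1, 1, 1, 1, 1, 1, 1, 1, 1, 1, 1, 1, 1, 1, 1, 1, 1, 1, 1],
  offset=[
    [0.025, 0.159, 0.02],
    [0.025, 0.159, 0],
    [0.025, 0.159, 0],
    [0.025, 0.159, 0],
    [0.025, 0.159, 0],
    [0.025, 0.159, 0],
    [0.025, 0.159, 0],
    [0.025, 0.159, 0],
    [0.025, 0.159, 0],
    [0.025, 0.159, 0],
    [0.025, 0.159, 0],
    [0.025, 0.159, 0],
    [0.025, 0.159, 0],
    [0.025, 0.159, 0],
    [0.025, 0.159, 0],
    [0.025, 0.159, 0],
    [0.025, 0.159, 0],
    [0.025, 0.159, 0],
    [0.025, 0.159, 0],
    [0.025, 0.159, 0],
  ],
  roll=[0, 0, 0, 0, 0, 0, 0, 0, 0, 0, 0, 0, 0, 0, 0, 0, 0, 0, 0, 0],
)

```text
time: 28.05
ee_pos: [0.4131, 0.2034, 0.0418]
tool_rot: [2.465, 1.947, 0.0]
wrist_force: [-0.8, -3.5, 4.9]
grip_width: 0.0416
grasp_force: 60.7
```

```bash
python3 - <<'E'
from h import *
st=observe(); print(st["time"],st["ee_pos"],st["wrist_force"],st["grip_width"])
u=np.array([.2307,.97303]);v=np.array([.97303,-.2307]); B=np.c_[u,v]
print(st["ee_pos"][:2]@B, st["wrist_force"][:2]@B)
w=snapshot("wrist"); save("w8",w)
for q,z in (("dish_ear_1",.04),("samovar_tap",.11),("samovar_front",0)):
  print(q,[(np.round(m["centre"],1).tolist(),round(m["confidence"],2),np.array(onz("wrist",m["centre"],z,st)[:2])@B) for m in mark_of(q,"wrist")][:3])
E
```

```text
28.05 [0.41314509 0.20344154 0.04180301] [-0.79958874 -3.4884873   4.94164492] 0.04158118413259066
[0.2932673 0.3550686] [-3.57886792  0.02677019]
dish_ear_1 [([279.1, 275.9], 0.93, array([0.29864032, 0.3558038 ]))]
samovar_tap []
samovar_front []
```

View pics/w8.png

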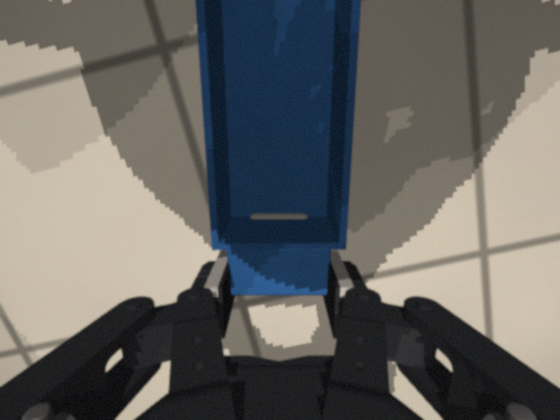

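The wrist picture shows the rear ear held at (280,275) with the dish straight and no slip; the drag is 3.6 N. About 35 mm remain.

Emit:
move_arm(
  hand=[1, 1, 1, 1, 1, 1, 1, 1, 1, 1, 1, 1, 1, 1, 1, 1, 1],
  offset=[
    [0.0185, 0.078, 0],
    [0.0185, 0.078, 0],
    [0.0185, 0.078, 0],
    [0.0185, 0.078, 0],
    [0.0185, 0.078, 0],
    [0.0185, 0.078, 0],
    [0.0185, 0.078, 0],
    [0.0185, 0.078, 0],
    [0.0185, 0.078, 0],
    [0.0185, 0.078, 0],
    [0.0185, 0.078, 0],
    [0.0185, 0.078, 0],
    [0.009, 0.039, 0],
    [0.009, 0.039, 0],
    [0.009, 0.039, 0],
    [0.009, 0.039, 0],
    [0.009, 0.039, 0],
  ],
  roll=[0, 0, 0, 0, 0, 0, 0, 0, 0, 0, 0, 0, 0, 0, 0, 0, 0],
)

```text
time: 29.95
ee_pos: [0.4197, 0.2309, 0.0418]
tool_rot: [2.465, 1.946, -0.002]
wrist_force: [-1.6, -4.2, 5.0]
grip_width: 0.0416
grasp_force: 60.7
```

Emit:
move_arm(
  hand=[1, 1, 1, 1],
  offset=[
    [0.009, 0.039, 0],
    [0.009, 0.039, 0],
    [0.009, 0.039, 0],
    [0.009, 0.039, 0],
  ],
  roll=[0, 0, 0, 0],
)

```text
time: 30.35
ee_pos: [0.4206, 0.2348, 0.0418]
tool_rot: [2.465, 1.946, -0.002]
wrist_force: [-0.6, -3.0, 4.9]
grip_width: 0.0419
grasp_force: 60.7
```

Emit:
move_arm(
  hand=[1, 1, 1],
  offset=[
    [0.0045, 0.0195, 0],
    [0.0045, 0.0195, 0],
    [0.0045, 0.0195, 0],
  ],
  roll=[0, 0, 0],
)

```text
time: 30.65
ee_pos: [0.4207, 0.2352, 0.0418]
tool_rot: [2.464, 1.945, -0.005]
wrist_force: [-2.9, -9.1, 7.1]
grip_width: 0.0419
grasp_force: 61.1
```

Emit:
move_arm(
  hand=[1, 1, 1],
  offset=[
    [0.0045, 0.0195, 0],
    [0.0045, 0.0195, 0],
    [0.0045, 0.0195, 0],
  ],
  roll=[0, 0, 0],
)

```text
time: 30.95
ee_pos: [0.4207, 0.2353, 0.0418]
tool_rot: [2.463, 1.944, -0.009]
wrist_force: [-5.3, -14.9, 10.2]
grip_width: 0.0417
grasp_force: 61.4
```

Emit:
move_arm(
  hand=[1, 1, 1],
  offset=[
    [0.0045, 0.0195, 0],
    [0.0045, 0.0195, 0],
    [0.0045, 0.0195, 0],
  ],
  roll=[0, 0, 0],
)

```text
time: 31.25
ee_pos: [0.4208, 0.2355, 0.0418]
tool_rot: [2.463, 1.942, -0.014]
wrist_force: [-7.4, -20.4, 13.1]
grip_width: 0.0416
grasp_force: 61.7
```

Contact: the force rises with no further travel. I'll relax the push and release.

Emit:
move_arm(
  hand=[1, 1, 1, 1, 1, 1],
  offset=[
    [-0.009, -0.039, 0],
    [-0.009, -0.039, 0],
    [-0.009, -0.039, 0],
    [-0.004, -0.02, 0],
    [0, 0, 0],
    [0, 0, 0],
  ],
  roll=[0, 0, 0, 0, 0, 0],
)

```text
time: 31.85
ee_pos: [0.4207, 0.2352, 0.0418]
tool_rot: [2.465, 1.946, -0.003]
wrist_force: [-1.3, -5.2, 6.5]
grip_width: 0.0415
grasp_force: 60.9
```

Emit:
move_arm(
  hand=[0.6, 0.5, 0.4, 0.3, 0.2, 0.1, 0, 0, 0, 0],
  offset=[
    [0, 0, 0],
    [0, 0, 0],
    [0, 0, 0],
    [0, 0, 0],
    [0, 0, 0],
    [0, 0, 0],
    [0, 0, 0],
    [0, 0, 0],
    [0, 0, 0],
    [0, 0, 0],
  ],
  roll=[0, 0, 0, 0, 0, 0, 0, 0, 0, 0],
)

```text
time: 32.85
ee_pos: [0.4209, 0.2363, 0.0418]
tool_rot: [-2.465, -1.947, -0.0]
wrist_force: [0.0, 0.4, -0.5]
grip_width: 0.0853
grasp_force: 0.0
```

Emit:
move_arm(
  hand=[0, 0, 0, 0, 0, 0, 0, 0, 0, 0, 0, 0, 0, 0, 0, 0, 0, 0, 0],
  offset=[
    [0, 0, 0.4],
    [0, 0, 0.8],
    [-0.15, -0.6, 0.8],
    [-0.2, -0.8, 1],
    [-0.2, -0.8, 1],
    [0, 0, 1],
    [0, 0, 1],
    [0, 0, 1],
    [0, 0, 1],
    [0, 0, 1],
    [0, 0, 1],
    [0, 0, 1],
    [0, 0, 1],
    [0.2, 0.8, 1],
    [0.2, 0.8, 1],
    [0.15, 0.7, 0],
    [0, 0, 0],
    [0, 0, 0],
    [0, 0, 0],
  ],
  roll=[0, 0, 0, 0, 0, 0, 0, 0, 0, 0, 0, 0, 0, 0, 0, 0, 0, 0, 0],
)

```text
time: 34.75
ee_pos: [0.4206, 0.2381, 0.3917]
tool_rot: [2.466, 1.947, -0.001]
wrist_force: [0.3, -0.5, 0.5]
grip_width: 0.0853
grasp_force: 0.0
```

```bash
python3 - <<'E'
from h import *
st=observe(); print(st["time"],st["ee_pos"],st["wrist_force"])
u=np.array([.2307,.97303]);v=np.array([.97303,-.2307]); B=np.c_[u,v]
w=snapshot("wrist"); save("w9",w); snapshot("top"); snapshot("side")
for q,z in (("dish_ear_1",.04),("samovar_tap",.11),("samovar_front",0),("dish",0)):
  print(q,[(np.round(m["centre"],1).tolist(),round(m["confidence"],2),np.array(onz("wrist",m["centre"],z,st)[:2])@B) for m in mark_of(q,"wrist")][:3])
hsv=cv2.cvtColor(cv2.imread("pics/w9.png"),cv2.COLOR_BGR2HSV)
m=((hsv[...,0]>100)&(hsv[...,0]<125)&(hsv[...,1]>110)&(hsv[...,2]>40)).astype(np.uint8); m[260:]=0
n,l,s,c=cv2.connectedComponentsWithStats(m); k=1+np.argmax(s[1:,4]); print(s[k])
for f,sg in((np.min,-.5),(np.max,.5)):
    A=np.array([onz("wrist",(f(np.where(l[r]==k)[0])+sg,r),.04,st)[:2] for r in range(s[k,1]+40,s[k,1]+s[k,3]-20,3)])@B
    print(np.polyfit(A[:,0],A[:,1],1)[0],A[:,1].mean())
for cam in("top","side"): print([(np.round(q["centre"],1).tolist(),round(q["confidence"],2),onz(cam,q["centre"],0)[:2].tolist()) for q in mark_of("biscuit_box",cam)])
E
```

```text
34.75 [0.42063465 0.23814694 0.39165166] [ 0.25110137 -0.50967641  0.47115725]
dish_ear_1 [([277.8, 35.7], 0.97, array([0.50415043, 0.35435397])), ([281.0, 169.8], 0.96, array([0.32400014, 0.35873236]))]
samovar_tap [([277.3, 80.3], 0.73, array([0.44121473, 0.35375699]))]
samovar_front [([277.3, 103.1], 0.43, array([0.42033681, 0.35326007]))]
dish [([277.7, 105.5], 0.94, array([0.41678777, 0.35389598]))]
[ 261   62   38  109 1850]
-0.561721341443812 0.3522473267058823
-0.0032741025986529368 0.3825703874117647
[([372.8, 291.5], 0.57, [0.2487, -0.3268]), ([331.4, 217.4], 0.56, [0.4824, -0.1957])]
[([303.7, 156.3], 0.8, [0.2477, -0.3218]), ([268.4, 191.4], 0.77, [0.4673, -0.1997])]
```

View pics/w9.png

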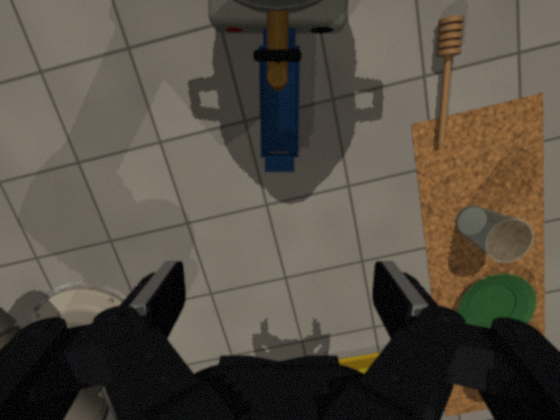

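The wrist picture shows the dish under the tap, centred on column 280 with the base's middle at 279. Its front ear is against the base at row 30, and the box has not moved.

```bash
python3 -c "
from bench import *
print(finish_job())"
```

```text
the job is handed in; nothing more can be done
None
```

The job is handed in, with no verdict returned: the first ear I pressed resisted and snapped, the dish lifted out with the box left standing, and it now sits squarely under the tap with one ear against the samovar's base.

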